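# Run the shuttle under the press and hold the disc clamped

## Robot

A 6-joint arm with a two-finger parallel gripper is mounted at the origin on the work surface. World frame = base frame: x ahead of the robot, y to its left, z up, the work surface at z = 0. Lengths are in m, angles in rad, forces in N, time in s.
With the tool pointing down it reaches from about 0.25 to 0.725 m from the base axis. Payload 4 kg.
Tool frame: the origin (TCP) lies at the very end of the fingers, on their centre line; the grasp point (between the pads) lies 19 mm behind it; z points along the fingers, y is the line along which they close (so a half turn about z gives the same grasp; the last joint's range is limited). The gripper opens to 85 mm and grips with 20 to 120 N. Pads are 22 mm wide; open, the fingers measure 114 mm over their backs; the gripper's body (76 mm by 85 mm) begins 54 mm behind the grasp point. The pads swing forward as they close: fully open they stand 13 mm farther back than shut.
Start: joints at [1.256, 0.241, 0.005, 1.335, 0, 1.571], TCP at [0.155, 0.475, 0.231] pointing down, gripper open.
Joint ranges: [-2.72, 2.72], [-1.05, 1.87], [-1.09, 1.28], [-1.99, 2.15], [-1.42, 1.44], [-3.14, 3.14]. Speed limits (rad/s): [2.79, 2.79, 3.14, 3.14, 3.14, 3.14].

## Interface

Orientations are given as a unit quaternion [x, y, z, w].
In Python, from workcell import * gives the robot as it stands. The module is installed in compiled form; this text tells all that it offers.
- The arm moves only by the tool send_rows, never from a script. Its argument "steps" is text: rows parted by semicolons, each of 7 numbers parted by spaces: the opening, from -1 (shut) to 1 (fully open), then the shift along the world's x, y, z in m, then the turn, a rotation vector about the world's x, y, z in rad. A call has exactly 5 rows; each row shifts and turns the commanded pose from where the row before left it; what a row does not reach is not made up. A row lasts 1/12 s, in which the tool goes at most 41.7 mm and 7.16 degrees, less where a joint would pass 70% of its speed; a pose out of reach is approached as far as the arm can. A call is refused whole if a number of a shift passes 0.0417 or a number of a turn 0.125, either way. A call with a gripper value outside its range is refused whole. The fingers move at their own pace and stop on an object; the grip force is fixed at half the most. Time passes only in rows, so rows that do not move let the fingers close, or fill a call up. It gives the time, the measured TCP pose, the force, the opening and the grip force at its end, in the units of the state.
- get_obs(): the state, without advancing time (a new reading comes with each control period).
- camera(name): name is "scene" or "top" or "wrist"; returns a dict with "frame" (420x560x3 uint8, red, green, blue), "range_z" (420x560 float32, m along the optical axis (not along the pixel's ray), 0 where there is no reading), "camera_matrix" (3x3 intrinsics, pixels), "extrinsics" (4x4, takes a point from world to camera coordinates); the wrist camera has in their place "T_tool_cam" (4x4, takes a point from camera to tool coordinates, whose origin is the TCP and whose axes are the flange's). Camera axes: x right, y down, z forward; pixel columns grow to the right and rows downward; lengths in m; the calibration is good to about 2 mm. A picture is of the moment at which its call begins: read the wrist's pose just before it.
- job_done(): hands the job in; it is judged then, once.
The state is a dict: "clock": time; "joint_pos": joint angles; "joint_vel": joint speeds; "tau": joint torques, N m; "eef_pos": TCP position; "tool_rot": TCP orientation; "ft_force": force on the tool from outside, world axes, zero at the start; "ft_torque": the same for the moment, N m; "grip_width": finger opening in m; "grasp_force": force on a finger pad.
Only numpy, scipy, OpenCV 4.12 (cv2) and the standard library are available. Lean on these libraries where they do the work, as an engineer would, in place of code of your own. Each camera call takes 0.05 s, during which the arm holds its last target. There are 200 camera calls.

## Task

Push the shuttle along its track, with the perforated disc lying in its nest, under the arm of the bench press until it is fully home against the column. Then press the press's spring-loaded cap straight down from above until its top is level with the top of the steel gauge pin standing on the press beside it, without driving it well past that to its stop, and finish the program while still holding it there so that the disc stays clamped. Leave the spare discs, the screwdriver and the two trays where they are.

Things in the scene. Friction and masses are not known exactly. Their poses are not given: they have to be found in the camera images.
- press: Fixed grey C-frame bench press. Origin on the table below the plunger's axis; z up; its track runs out to -x (roughly the robot's left), the column stands at +x. Base x -270 to 115, 120 wide, 16 thick (mm). Rails: inner faces y +-47, tops at height 30. Column x 45 to 105, 90 wide. Overhanging arm from x -32 to 105, 66 wide, heights 85 to 125. Place and yaw vary.
- shuttle: Loose aluminium plate 163 x 90 x 10 mm, 0.35 to 0.7 kg, on the base between the rails (2 mm play a side); friction 1 to 8 N. Origin: nest centre, plate's underside (height 16 mm); x to the column; plate x -118 to 45 mm. Nest ring 84 mm outside, 74 inside, 5 high. Starts 70 to 140 mm short of home; home: front edge on the column, origin below the plunger's axis.
- knob_top (a point): Centre of the top of the shuttle's black upright knob: a cylinder 18 mm in diameter and 55 mm high standing on the plate at x = -100 mm of the shuttle; its top is 81 mm above the table. Grip it or push it. At home it stands 68 mm clear of the overhanging arm's end (centre to end).
- disc: Loose perforated brass disc, 70 mm in diameter, 6 mm thick, 0.13 kg, lying in the shuttle's nest with 2 mm play. Origin: centre of its underside (on the plate's top, 10 mm above the shuttle's origin); z up.
- ram: The press's steel plunger, 16 mm thick with a 26 mm foot below the arm, moving only vertically. Origin: the press's origin at rest, sinking with it. At rest the foot is 42 mm above the table, 10 mm above the disc's top. A weak return spring lifts it.
- cap: Black round cap on the plunger, 40 mm across, 14 thick. Origin: the press's at rest, sinking with the cap. Pressed, it first sinks 10 mm with the plunger (2 to 3 N) until the foot meets the disc, then compresses its own spring: 4 N at first, 1.2 N more per mm, about 12 N level with the gauge pin. Its stop is 7 mm below that level. Springs back when let go.
- cap_top (a point): Centre of the cap's top face, on the plunger's axis: 165 mm above the table at rest, 148 mm when level with the gauge pin.
- gauge_top (a point): Centre of the top of the fixed steel gauge pin, 10 mm in diameter and 23 mm high, standing on the press's arm 78 mm from the plunger's axis (over the column); its top is 148 mm above the table, 17 mm below the resting cap's top.
- stack: Bystander: stack of spare brass discs (one piece), 70 mm in diameter, 24 mm high, on the table beside the track. Origin: centre of its underside.
- driver: Bystander: screwdriver with a red handle lying on the table on the other side of the press. Origin: middle of its underside.
- tray: Bystander: blue tray with paper in it, 200 x 280 x 30 mm, on the table at the left. Origin: centre of its underside.
- woodtray: Bystander: wooden tray with small pins in it, 160 x 260 x 30 mm, on the table at the right. Origin: centre of its underside.
There are look-alikes about, which are no part of the job. Of the things shaped like the shuttle, the aluminium one is meant. Several things have the shape of the disc; the one meant has the colours described above.

How it is judged:
By the outcome, as a careful person would: the job done as asked, in the order asked, and still so for the second after the job is handed in, while the arm keeps its last pose, push and grip.
It also fails if it takes over 40 s, if anything falls off the work surface, if the arm or the gripper's body presses on something with over 40 N, if the wrist force passes 120 N, or if a joint passes its speed limit or range.

## Working session

There is one attempt and no reset: what is moved stays moved. The work goes in short steps, Python scripts to look and compute and a tool call to move; the robot and the scene stay as the last step left them, time stands still between calls to the robot, and variables do not carry over. Pictures are saved under pics/ and viewed, at most 10 in all, crops included, and the job is handed in when it is done.

Besides the shell and the picture viewer there is one more tool, called after ">>>" in YAML: its name, and indented under it one key for each argument. send_rows: Moves the arm, as the interface text tells. Its arguments: {"type":"object","properties":{"steps":{"type":"string"}},"required":["steps"]}

```bash
mkdir -p pics; cat > h.py <<'E'
from workcell import *
import numpy as np, cv2
def snap(n,f):
    c=camera(n); cv2.imwrite(f,c["frame"][:,:,::-1]); np.savez(f[:-4],**c); return c
def pts(c):
    K=np.array(c["camera_matrix"]);z=c["range_z"];v,u=np.mgrid[:z.shape[0],:z.shape[1]]
    P=np.stack([(u-K[0,2])/K[0,0]*z,(v-K[1,2])/K[1,1]*z,z,np.ones_like(z)],-1)
    return (P@np.linalg.inv(c["extrinsics"]).T)[...,:3]
def ray(c,u,v,h):
    K=np.array(c["camera_matrix"]);T=np.linalg.inv(c["extrinsics"])
    d=T[:3,:3]@np.linalg.inv(K)@[u,v,1];o=T[:3,3];return o+d*(h-o[2])/d[2]
E
python3 - <<'E'
from h import *
print(get_obs())
snap("top","pics/top.png");c=snap("scene","pics/scene.png")
print(c["camera_matrix"],c["extrinsics"])
E
```

```text
{'clock': 0.0, 'joint_pos': array([1.25600604e+00, 2.41409198e-01, 3.67054413e-03, 1.33520865e+00,
       7.47194197e-06, 1.57079484e+00]), 'joint_vel': array([ 1.55298313e-03, -8.02992361e-04, -8.88453439e-05, -1.06774747e-04,
        2.89271666e-04,  3.34075066e-04]), 'tau': array([ 2.46224545e-04, -3.72319937e+01,  2.52406883e+01,  1.71383901e-02,
        8.10894971e-05,  1.50944925e-05]), 'eef_pos': array([0.15460136, 0.47480173, 0.23039438]), 'tool_rot': array([ 1.56745265e-01,  9.87638479e-01, -1.06160841e-03, -1.72269159e-04]), 'ft_force': array([-0.39454529,  0.15051932,  0.58965175]), 'ft_torque': array([-0.04682246, -0.01986417, -0.03068398]), 'grasp_force': 0.0, 'grip_width': 0.08527497746598413}
[[539.7038106    0.         279.78819027]
 [  0.         539.7038106  209.89263793]
 [  0.           0.           1.        ]] [[-0.87128538  0.49037719  0.01979886  0.50128227]
 [ 0.29226487  0.55084951 -0.78175832 -0.08884935]
 [-0.39426264 -0.67534808 -0.62326715  1.9404834 ]
 [ 0.          0.          0.          1.        ]]
```

View pics/top.png

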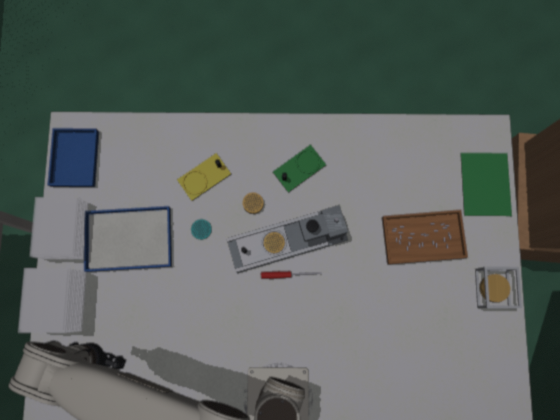

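View pics/scene.png

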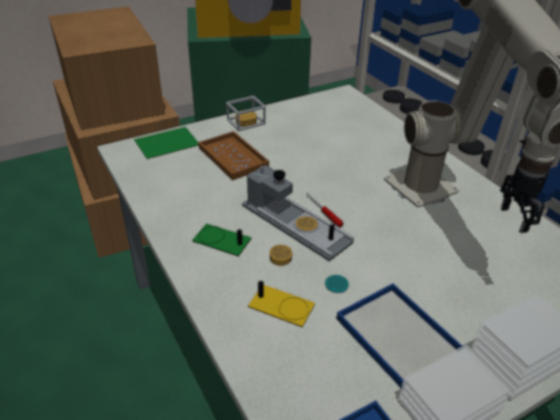

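The top view shows the knob at about (245,251), the disc at (273,242), the cap at (312,227) and the gauge pin near (336,221). In the scene view the knob top is near (332,228) and the cap near (280,174).

```bash
cat > m.py <<'E'
from h import *
t=dict(np.load("pics/top.npz"));s=dict(np.load("pics/scene.npz"))
def blob(c,r):
    u0,u1,v0,v1=r;g=c["frame"][v0:v1,u0:u1].max(2)
    m=(g<65).astype(np.uint8);n,l,st,ce=cv2.connectedComponentsWithStats(m)
    for i in range(1,n):
        if st[i,4]>8:
            w=pts(c)[v0:v1,u0:u1][l==i];w=w[np.isfinite(w).all(1)]
            print(r,ce[i]+[u0,v0],st[i],"z",np.percentile(w[:,2],[5,50,95]).round(3),"med xy",np.median(w[w[:,2]>np.percentile(w[:,2],60)],0).round(4))
def tri(a,b):
    A=[];B=[]
    for c,(u,v) in ((t,a),(s,b)):
        P=np.array(c["camera_matrix"])@c["extrinsics"][:3]
        for r in (u*P[2]-P[0],v*P[2]-P[1]): A.append(r[:3]);B.append(-r[3])
    return np.linalg.lstsq(np.array(A),np.array(B),rcond=None)[0]
if __name__=="__main__":
    blob(t,(236,256,242,262));blob(t,(298,328,214,240));blob(s,(322,342,220,246));blob(s,(268,292,166,186))
    print("knob",ray(t,245,251,.081),"cap",ray(t,312.5,226.5,.165))
    for k,(n,c,r) in enumerate((("t",t,(220,370,190,280)),("s",s,(230,365,155,265)))):
        cv2.imwrite(f"pics/z{n}.png",cv2.resize(c["frame"][r[2]:r[3],r[0]:r[1],::-1],None,fx=5,fy=5,interpolation=cv2.INTER_CUBIC))
    # press body yaw from depth: points above 0.07 (arm), 0.012-0.04 base
    p=pts(t);q=p[150:300,200:380].reshape(-1,3)
    for lo,hi in((.012,.06),(.115,.135)):
        w=q[(q[:,2]>lo)&(q[:,2]<hi)&(q[:,1]>.3)]
        print(lo,len(w),cv2.minAreaRect(w[:,:2].astype(np.float32)*1000))
E
python3 m.py
```

```text
(236, 256, 242, 262) [243.85714286 250.14285714] [ 6  6  5  5 21] z [0.054 0.08  0.083] med xy [0.4626 0.1105 0.082 ]
(298, 328, 214, 240) [312.76433121 226.47133758] [  8   6  14  14 157] z [0.124 0.163 0.17 ] med xy [ 0.5264 -0.1014  0.1674]
(298, 328, 214, 240) [320.72580645 237.4516129 ] [11 20 19  6 62] z [0.01  0.022 0.11 ] med xy [ 0.5043 -0.1332  0.0965]
(322, 342, 220, 246) [331.10447761 231.17910448] [ 7  4  6 16 67] z [0.034 0.062 0.082] med xy [0.4644 0.1194 0.0772]
(268, 292, 166, 186) [278.57758621 176.14655172] [  5   5  12  12 116] z [0.127 0.162 0.167] med xy [ 0.5315 -0.0935  0.1652]
knob [0.45803171 0.10574363 0.081     ] cap [ 0.5246486  -0.10312307  0.165     ]
0.012 0 ((0.0, 0.0), (0.0, 0.0), 0.0)
0.115 0 ((0.0, 0.0), (0.0, 0.0), 0.0)
```

>>> send_rows:
  steps: "1 0.025 -0.031 0.005 0 0 0.06; 1 0.025 -0.031 0.005 0 0 0.06; 1 0.025 -0.031 0.005 0 0 0.06; 1 0.025 -0.031 0.005 0 0 0.06; 1 0.025 -0.031 0.005 0 0 0.06"

```text
clock: 0.52
eef_pos: [0.2802, 0.3187, 0.2561]
tool_rot: [0.005, 1.0, -0.0, -0.0]
ft_force: [1.3, 0.0, 0.2]
grip_width: 0.0849
grasp_force: 0.0
```

>>> send_rows:
  steps: "1 0.025 -0.031 0.005 0 0 0.06; 1 0.025 -0.031 0.005 0 0 0.06; 1 0.025 -0.031 0.005 0 0 0.06; 1 0.025 -0.031 0.005 0 0 0.06; 1 0.025 -0.031 0.005 0 0 0.06"

```text
clock: 0.93
eef_pos: [0.4054, 0.1635, 0.2814]
tool_rot: [-0.144, 0.99, 0.0, -0.0]
ft_force: [1.1, 2.0, -0.1]
grip_width: 0.0856
grasp_force: 0.0
```

```bash
cat >> h.py <<'E'
from scipy.spatial.transform import Rotation as R
def wsnap(f):
    o=get_obs();c=camera("wrist");T=np.eye(4);T[:3,:3]=R.from_quat(o["tool_rot"]).as_matrix();T[:3,3]=o["eef_pos"]
    c["extrinsics"]=np.linalg.inv(T@c["T_tool_cam"]);cv2.imwrite(f,c["frame"][:,:,::-1]);np.savez(f[:-4],**c);print(o["eef_pos"],o["ft_force"]);return c
E
python3 -c "
from h import *
c=wsnap('pics/w1.png');print(c['T_tool_cam'].round(3),c['camera_matrix'])"
```

```text
[0.40538419 0.16354222 0.28135541] [ 1.0603404   2.02994263 -0.12587367]
[[ 0.001 -0.954 -0.3    0.077]
 [ 1.     0.     0.001 -0.   ]
 [-0.001 -0.3    0.954 -0.143]
 [ 0.     0.     0.     1.   ]] [[371.27941325   0.         278.03897031]
 [  0.         371.27941325 209.20197242]
 [  0.           0.           1.        ]]
```

View pics/w1.png

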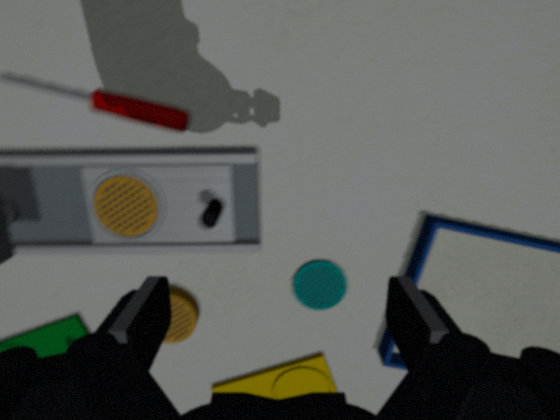

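The wrist view shows the track running nearly level in the picture (rails at v≈155 and 245), the disc at (126,205), the knob at (211,212) and the press's arm at the left edge. I'll move towards the press for a second view.

>>> send_rows:
  steps: "1 0.002 -0.036 0.01 0 0 0; 1 0.002 -0.036 0.01 0 0 0; 1 0.002 -0.036 0.01 0 0 0; 1 0.002 -0.036 0.01 0 0 0; 1 0 0 0 0 0 0"

```text
clock: 1.4
eef_pos: [0.4134, 0.0165, 0.3229]
tool_rot: [-0.138, 0.99, -0.001, 0.001]
ft_force: [-0.5, 0.4, 0.1]
grip_width: 0.0854
grasp_force: 0.0
```

```bash
cat > m2.py <<'E'
from h import *
import os,glob
def top(c,lo,hi,box=None,dark=None):
    p=pts(c);m=(c["range_z"]>.05)&(p[...,2]>lo)&(p[...,2]<hi)
    if dark: m&=c["frame"].max(2)<dark
    n,l,st,ce=cv2.connectedComponentsWithStats(m.astype(np.uint8))
    for i in range(1,n):
        if st[i,4]>15:
            w=p[l==i]; r=cv2.minAreaRect(w[:,:2].astype(np.float32)*1000)
            print((lo,hi),"px",ce[i].round(1),st[i],"med",np.median(w,0).round(4),"rect",np.round(r[0],1),np.round(r[1],1),round(r[2],1))
for f in ("pics/w1.npz","pics/w2.npz"):
    if not os.path.exists(f): wsnap(f[:-4]+".png")
    c=dict(np.load(f));print(f)
    top(c,.072,.088,dark=70);top(c,.118,.131);top(c,.140,.156);top(c,.158,.172);top(c,.025,.036)
E
python3 m2.py
```

```text
pics/w1.npz
(0.072, 0.088) px [210.8 217.1] [203 208  18  20 246] med [0.4614 0.1117 0.0807] rect [462.5 110.9] [14.4 17.6] 78.8
(0.025, 0.036) px [100.8  99.9] [98 97  7  7 16] med [ 0.3905 -0.0319  0.0253] rect [391.  -31.4] [8.  3.5] 49.1
(0.025, 0.036) px [151.  112.2] [114 101  73  24 468] med [0.388  0.021  0.0257] rect [387.2  19.6] [13.8 74.1] 3.0
(0.025, 0.036) px [153.4 192.4] [    0   152   261    90 12641] med [0.4709 0.0422 0.0288] rect [484.6  21.6] [102.3 279.3] 16.9
(0.025, 0.036) px [471.5 243.1] [ 414  221  146   67 1248] med [0.4134 0.3827 0.03  ] rect [449.2 430.6] [ 83.9 152. ] 4.0
(0.025, 0.036) px [140.1 247.1] [  17  242  246   11 2312] med [0.5392 0.0379 0.0298] rect [540.4  37. ] [ 11.  282.7] 16.8
(0.025, 0.036) px [392.7 357.7] [384 338  23  32 261] med [0.6045 0.3699 0.0297] rect [599.5 371.5] [48.2 23.4] 42.1
[0.41342695 0.01652547 0.32285491] [-0.52276982  0.40997473  0.12432644]
pics/w2.npz
(0.072, 0.088) px [ 85.7 201.9] [ 49 198  60  15 300] med [ 0.5058 -0.1717  0.0798] rect [ 506.5 -181.3] [15.5 57.7] 0.6
(0.072, 0.088) px [349.  232.8] [341 225  1
[... 716 characters left out ...]
.8] [245 128  14   8  31] med [ 0.3907 -0.0196  0.0255] rect [390.5 -23.1] [ 5.9 15.8] 6.3
(0.025, 0.036) px [289.5 139.9] [259 129  60  22 370] med [0.3876 0.0226 0.0258] rect [387.7  21.4] [13.5 71. ] 1.4
(0.025, 0.036) px [279.5 216. ] [  121   174   262    90 11984] med [0.4797 0.0405 0.0293] rect [495.2   6.7] [114.7 314.8] 16.8
(0.025, 0.036) px [109.6 194. ] [ 73 187  54  25 189] med [ 0.5088 -0.1594  0.0303] rect [ 508.2 -177.1] [63.9 25.3] 79.2
(0.025, 0.036) px [517.3 282.3] [ 485  232   75  116 1006] med [0.4806 0.3609 0.0299] rect [496.5 362.2] [ 32.4 174.8] 85.6
(0.025, 0.036) px [199.7 352.9] [193 350  13   9  67] med [ 0.705  -0.0154  0.0303] rect [706.1 -15.9] [ 8.4 17.5] 5.8
```

View pics/w2.png

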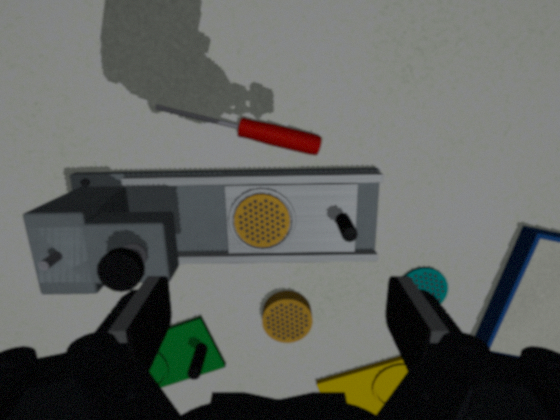

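Two views agree: the knob is at (0.4624, 0.1115, 0.081), the cap at (0.5272, -0.1010, 0.165), and the gauge is 77.7 mm from the cap at z 0.1475. The track direction is (0.291, -0.957) and the shuttle has 122 mm to go. Next is approaching the knob.

>>> send_rows:
  steps: "1 0.0098 0.019 -0.025 0 0 0; 1 0.0098 0.019 -0.025 0 0 0; 1 0.0098 0.019 -0.025 0 0 0; 1 0.0098 0.019 -0.025 0 0 0; 1 0.0098 0.019 -0.025 0 0 0"

```text
clock: 1.87
eef_pos: [0.4612, 0.1186, 0.1945]
tool_rot: [-0.143, 0.99, 0.0, -0.0]
ft_force: [-0.3, 0.2, 0.5]
grip_width: 0.0853
grasp_force: 0.0
```

>>> send_rows:
  steps: "1 0 0 -0.03 0 0 0; 1 0 0 -0.03 0 0 0; 1 0 0 -0.03 0 0 0; 1 0 0 -0.03 0 0 0; 1 0 0 -0.025 0 0 0"

```text
clock: 2.28
eef_pos: [0.4598, 0.1177, 0.0486]
tool_rot: [-0.143, 0.99, 0.0, -0.002]
ft_force: [-0.2, -0.0, -0.5]
grip_width: 0.0856
grasp_force: 0.0
```

>>> send_rows:
  steps: "1 0.0024 -0.006 0 0 0 0; 1 0 0 -0.004 0 0 0; 0 0 0 0 0 0 0; -0.5 0 0 0 0 0 0; -1 0 0 0 0 0 0"

```text
clock: 2.7
eef_pos: [0.4656, 0.111, 0.049]
tool_rot: [-0.142, 0.99, 0.0, 0.002]
ft_force: [-0.4, 0.1, 1.4]
grip_width: 0.0515
grasp_force: 0.0
```

>>> send_rows:
  steps: "-1 0 0 0 0 0 0; -1 0 0 0 0 0 0; -1 0 0 0 0 0 0; -1 0 0 0 0 0 0; -1 0 0 0 0 0 0"

```text
clock: 3.12
eef_pos: [0.4648, 0.1114, 0.0485]
tool_rot: [-0.142, 0.99, 0.001, 0.001]
ft_force: [-2.1, 2.0, 5.3]
grip_width: 0.0165
grasp_force: 58.5
```

>>> send_rows:
  steps: "-1 0.0058 -0.0191 0 0 0 0; -1 0.0058 -0.0191 0 0 0 0; -1 0.0058 -0.0191 0 0 0 0; -1 0.0058 -0.0191 0 0 0 0; -1 0.0058 -0.0191 0 0 0 0"

```text
clock: 3.53
eef_pos: [0.4936, 0.0168, 0.0485]
tool_rot: [-0.143, 0.99, 0.003, 0.001]
ft_force: [-3.1, 9.3, 5.2]
grip_width: 0.0166
grasp_force: 59.2
```

>>> send_rows:
  steps: "-1 0.0012 -0.0038 0 0 0 0; -1 0.0012 -0.0038 0 0 0 0; -1 0.0012 -0.0038 0 0 0 0; -1 0.0006 -0.0019 0 0 0 0; -1 0 0 0 0 0 0"

```text
clock: 3.95
eef_pos: [0.4976, 0.004, 0.0485]
tool_rot: [-0.143, 0.99, 0.002, 0.001]
ft_force: [-1.8, 6.6, 6.8]
grip_width: 0.0162
grasp_force: 60.0
```

>>> send_rows:
  steps: "-1 0.0006 -0.0019 0 0 0 0; -1 0.0006 -0.0019 0 0 0 0; -1 0.0006 -0.0019 0 0 0 0; -1 0.0006 -0.0019 0 0 0 0; -1 0 0 0 0 0 0"

```text
clock: 4.37
eef_pos: [0.4999, -0.0032, 0.0485]
tool_rot: [-0.143, 0.99, 0.003, 0.001]
ft_force: [-2.5, 7.9, 7.6]
grip_width: 0.0163
grasp_force: 60.1
```

>>> send_rows:
  steps: "-1 0.0006 -0.0019 0 0 0 0; -1 0 0 0 0 0 0; -1 0.0006 -0.0019 0 0 0 0; -1 0 0 0 0 0 0; -1 0 0 0 0 0 0"

```text
clock: 4.78
eef_pos: [0.5006, -0.0055, 0.0485]
tool_rot: [-0.143, 0.99, 0.004, 0.001]
ft_force: [-3.0, 12.1, 10.0]
grip_width: 0.0162
grasp_force: 60.5
```

>>> send_rows:
  steps: "-1 0.0006 -0.0019 0 0 0 0; -1 0 0 0 0 0 0; -1 0.0003 -0.001 0 0 0 0; -1 0 0 0 0 0 0; -1 0 0 0 0 0 0"

```text
clock: 5.2
eef_pos: [0.5007, -0.0055, 0.0485]
tool_rot: [-0.145, 0.989, 0.007, 0.0]
ft_force: [-5.7, 20.7, 10.2]
grip_width: 0.0166
grasp_force: 61.4
```

The shuttle has stopped while the force climbs to 21 N, so it is home. Next I'll release, lift clear and look.

>>> send_rows:
  steps: "0 0 0 0 0 0 0; 0 -0.0006 0.002 0 0 0 0; 0 0 0 0 0 0 0; 0 0 0 0 0 0 0; 0 0 0 0 0 0 0"

```text
clock: 5.62
eef_pos: [0.5013, -0.0111, 0.0472]
tool_rot: [-0.142, 0.99, -0.0, -0.0]
ft_force: [1.1, -0.6, 0.2]
grip_width: 0.0429
grasp_force: 0.0
```

>>> send_rows:
  steps: "0 0 0 0.02 0 0 0; 0 0 0 0.04 0 0 0; 0 0 0 0.04 0 0 0; 0 0 0 0.04 0 0 0; 0 0 0 0.04 0 0 0"

```text
clock: 6.03
eef_pos: [0.5008, -0.0112, 0.229]
tool_rot: [-0.142, 0.99, -0.0, -0.0]
ft_force: [1.2, 0.5, 0.5]
grip_width: 0.0423
grasp_force: 0.0
```

>>> send_rows:
  steps: "-1 -0.02 0.01 0.035 0 0 0; -1 -0.02 0.01 0.03 0 0 0; -1 -0.015 0.01 0.03 0 0 0; -1 -0.015 0.01 0 0 0 0; -1 0 0 0 0 0 0"

```text
clock: 6.45
eef_pos: [0.4303, 0.03, 0.325]
tool_rot: [-0.143, 0.99, 0.0, 0.002]
ft_force: [0.7, -0.8, -0.3]
grip_width: -0.0
grasp_force: 0.0
```

```bash
python3 - <<'E'
from h import *
import m2
E
python3 - <<'E'
from h import *
from m2 import top
c=wsnap("pics/w3.png")
top(c,.072,.088,dark=70);top(c,.140,.156);top(c,.158,.172)
E
```

```text
pics/w1.npz
(0.072, 0.088) px [210.8 217.1] [203 208  18  20 246] med [0.4614 0.1117 0.0807] rect [462.5 110.9] [14.4 17.6] 78.8
(0.025, 0.036) px [100.8  99.9] [98 97  7  7 16] med [ 0.3905 -0.0319  0.0253] rect [391.  -31.4] [8.  3.5] 49.1
(0.025, 0.036) px [151.  112.2] [114 101  73  24 468] med [0.388  0.021  0.0257] rect [387.2  19.6] [13.8 74.1] 3.0
(0.025, 0.036) px [153.4 192.4] [    0   152   261    90 12641] med [0.4709 0.0422 0.0288] rect [484.6  21.6] [102.3 279.3] 16.9
(0.025, 0.036) px [471.5 243.1] [ 414  221  146   67 1248] med [0.4134 0.3827 0.03  ] rect [449.2 430.6] [ 83.9 152. ] 4.0
(0.025, 0.036) px [140.1 247.1] [  17  242  246   11 2312] med [0.5392 0.0379 0.0298] rect [540.4  37. ] [ 11.  282.7] 16.8
(0.025, 0.036) px [392.7 357.7] [384 338  23  32 261] med [0.6045 0.3699 0.0297] rect [599.5 371.5] [48.2 23.4] 42.1
pics/w2.npz
(0.072, 0.088) px [ 85.7 201.9] [ 49 198  60  15 300] med [ 0.5058 -0.1717  0.0798] rect [ 506.5 -181.3] [15.5 57.7] 0.6
(0.072, 0.088) px [349.  232.8] [341 225  17  16 207] med [0.4614 0.1113 0.0809] rect [462.4 111.9] [15.7 16.9] 33.6
[... 3768 characters left out ...]
.9] [ 8.4 17.5] 5.8
[0.43030564 0.03000188 0.3249642 ] [ 0.71198149 -0.75819694 -0.28691483]
(0.072, 0.088) px [ 75.7 181.4] [ 38 177  60  16 261] med [ 0.5057 -0.1677  0.0798] rect [ 506.6 -180.4] [14.3 62.6] 2.2
(0.072, 0.088) px [229.8 216.3] [222 209  17  16 196] med [ 0.4972 -0.0058  0.0807] rect [498.1  -5.9] [15.1 16.3] 66.2
(0.14, 0.156) px [123.1 234.1] [105 224  28  29  78] med [ 0.5121 -0.0903  0.1543] rect [515.6 -92.1] [33.1  9.5] 53.2
(0.14, 0.156) px [ 31.9 241.2] [ 24 235  17  13 153] med [ 0.5491 -0.1744  0.1473] rect [ 550.4 -175.4] [ 9.7 11.5] 59.3
(0.158, 0.172) px [106.7 247.7] [  84  226   47   44 1565] med [ 0.5259 -0.1002  0.1648] rect [ 527.6 -100.8] [39.  39.1] 86.6
```

View pics/w3.png

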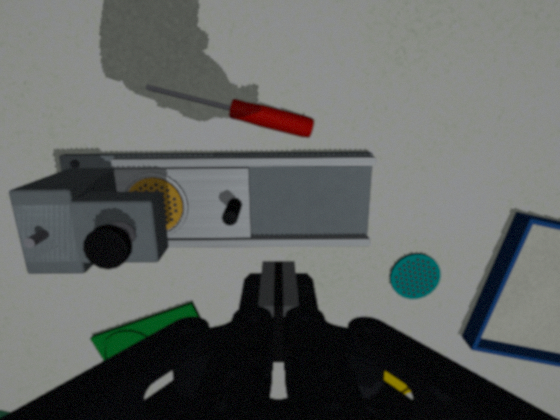

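The shuttle is home: the knob (230,216) is 99 mm from the cap axis at (107,248). The disc is in its nest at (155,203), partly under the arm. Now to the cap with the fingers shut.

>>> send_rows:
  steps: "-1 0.0194 -0.0262 0 0 0 0; -1 0.0194 -0.0262 0 0 0 0; -1 0.0194 -0.0262 -0.015 0 0 0; -1 0.0194 -0.0262 -0.02 0 0 0; -1 0.0194 -0.0262 -0.02 0 0 0"

```text
clock: 6.92
eef_pos: [0.5294, -0.104, 0.2653]
tool_rot: [-0.142, 0.99, -0.0, -0.0]
ft_force: [0.3, 0.8, 1.0]
grip_width: 0.0002
grasp_force: 0.0
```

>>> send_rows:
  steps: "-1 0 0 -0.03 0 0 0; -1 0 0 -0.03 0 0 0; -1 0 0 -0.015 0 0 0; -1 0 0 0 0 0 0; -1 0 0 0 0 0 0"

```text
clock: 7.33
eef_pos: [0.5273, -0.1023, 0.1902]
tool_rot: [-0.142, 0.99, 0.001, -0.002]
ft_force: [0.2, 0.1, 1.0]
grip_width: -0.0001
grasp_force: 0.0
```

>>> send_rows:
  steps: "-1 0 0.001 -0.008 0 0 0; -1 0 0 -0.008 0 0 0; -1 0 0 -0.007 0 0 0; -1 0 0 -0.003 0 0 0; -1 0 0 0 0 0 0"

```text
clock: 7.75
eef_pos: [0.5278, -0.1005, 0.1656]
tool_rot: [-0.142, 0.99, 0.0, -0.001]
ft_force: [-0.3, 0.6, 0.1]
grip_width: 0.0
grasp_force: 0.0
```

>>> send_rows:
  steps: "-1 0 0 -0.002 0 0 0; -1 0 0 -0.002 0 0 0; -1 0 0 -0.002 0 0 0; -1 0 0 0 0 0 0; -1 0 0 0 0 0 0"

```text
clock: 8.17
eef_pos: [0.5285, -0.1006, 0.1606]
tool_rot: [-0.142, 0.99, -0.0, 0.0]
ft_force: [-1.1, 0.7, 2.3]
grip_width: 0.0003
grasp_force: 1.1
```

>>> send_rows:
  steps: "-1 0 0 -0.002 0 0 0; -1 0 0 -0.001 0 0 0; -1 0 0 -0.001 0 0 0; -1 0 0 0 0 0 0; -1 0 0 0 0 0 0"

```text
clock: 8.58
eef_pos: [0.5285, -0.1007, 0.1564]
tool_rot: [-0.142, 0.99, -0.0, 0.0]
ft_force: [-0.3, 0.5, 3.3]
grip_width: 0.0002
grasp_force: 1.4
```

>>> send_rows:
  steps: "-1 0 0 -0.002 0 0 0; -1 0 0 -0.001 0 0 0; -1 0 0 -0.001 0 0 0; -1 0 0 0 0 0 0; -1 0 0 0 0 0 0"

```text
clock: 9.0
eef_pos: [0.5286, -0.1007, 0.153]
tool_rot: [-0.142, 0.99, -0.0, 0.001]
ft_force: [-1.7, 1.6, 7.1]
grip_width: -0.0002
grasp_force: 3.3
```

>>> send_rows:
  steps: "-1 0 0 -0.001 0 0 0; -1 0 0 -0.001 0 0 0; -1 0 0 -0.001 0 0 0; -1 0 0 0 0 0 0; -1 0 0 0 0 0 0"

```text
clock: 9.42
eef_pos: [0.5286, -0.1007, 0.1505]
tool_rot: [-0.142, 0.99, -0.0, 0.001]
ft_force: [-2.2, 1.1, 9.6]
grip_width: -0.0
grasp_force: 4.7
```

>>> send_rows:
  steps: "-1 0 0 -0.001 0 0 0; -1 0 0 -0.001 0 0 0; -1 0 0 -0.001 0 0 0; -1 0 0 0 0 0 0; -1 0 0 0 0 0 0"

```text
clock: 9.83
eef_pos: [0.5287, -0.1007, 0.1481]
tool_rot: [-0.142, 0.99, -0.0, 0.001]
ft_force: [-3.4, 1.0, 11.9]
grip_width: -0.0001
grasp_force: 6.2
```

```bash
python3 - <<'E'
from h import *
c=wsnap("pics/w4.png")
p=pts(c);z=p[...,2]
def near(x,y,r,lo,hi):
    m=(np.hypot(p[...,0]-x,p[...,1]-y)<r)&(z>lo)&(z<hi);v,u=np.nonzero(m);return (m.sum(),np.median(z[m]) if m.any() else None, (u.mean(),v.mean()) if m.any() else 0)
print("cap",near(.5272,-.1008,.018,.135,.16),"gauge",near(.550,-.1753,.005,.135,.16))
s=snap("scene","pics/s4.png");p=pts(s);z=p[...,2]
print("cap",near(.5272,-.1008,.018,.135,.16),"gauge",near(.550,-.1753,.005,.135,.16))
E
```

```text
[ 0.52868985 -0.10067588  0.14811074] [-3.44105517  1.01718863 11.94996849]
cap (np.int64(2555), np.float64(0.1482725070716026), (np.float64(279.8888454011742), np.float64(261.1812133072407))) gauge (np.int64(686), np.float64(0.14673247880468301), (np.float64(102.48833819241983), np.float64(273.533527696793)))
cap (np.int64(42), np.float64(0.14877361718002124), (np.float64(278.3095238095238), np.float64(177.64285714285714))) gauge (np.int64(7), np.float64(0.14219574239064947), (np.float64(261.2857142857143), np.float64(168.0)))
```

View pics/w4.png

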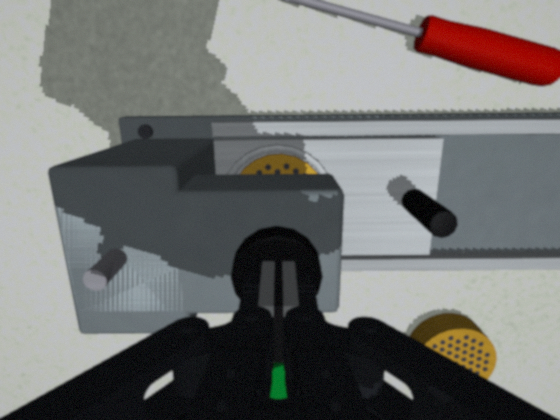

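The picture shows the fingers pressing the cap's centre (280,262), with the gauge top at (96,280), the disc in its nest under the arm, and the shuttle at home. Depth gives a cap top of 148.2 mm, TCP height is 148.1 mm and the force is 12 N, so the cap is level with the gauge pin. Handing in.

```bash
python3 -c "
from workcell import *
print(job_done())"
```

```text
the job is handed in; nothing more can be done
None
```

The job is handed in (no verdict shown): shuttle home against the column with the disc in its nest, cap held level with the gauge pin (about 148 mm, 12 N), and the spare discs, screwdriver and trays not touched.

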